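# Slide the leaf panel into its display frame and lock it

### The arm

A 6-joint arm with a two-finger parallel gripper is mounted at the origin on the work surface. World frame = base frame: x ahead of the robot, y to its left, z up, the work surface at z = 0. Lengths are in m, angles in rad, forces in N, time in s.
With the tool pointing down it reaches from about 0.35 to 0.975 m from the base axis. Payload 4.9 kg.
Tool frame: the origin (TCP) lies midway between the tips of the shut fingers; the grasp point (between the pads) lies 19 mm behind it (ctrl.hold_point_z is the distance from the TCP to the grasp point, in m); z points along the fingers, y is the line along which they close (so a half turn about z gives the same grasp; the last joint's range is limited). The gripper opens to 85 mm and grips with 20 to 120 N. Pads are 22 mm wide; open, the fingers measure 114 mm over their backs; the gripper's body (76 mm by 85 mm) begins 54 mm behind the grasp point. The pads swing forward as they close: fully open they stand 13 mm farther back than shut.
Start: joints at [1.035, 0.053, 1.613, -0, 1.476, -0.119], TCP at [0.253, 0.571, 0.209] pointing down, gripper open.
Joint ranges: [-3.01, 3.01], [-1.01, 2.22], [0.06, 2.58], [-1.02, 4.17], [0.09, 2.62], [-3.14, 3.14]. Speed limits (rad/s): [2.57, 2.57, 3.14, 3.14, 3.14, 3.14].

### API

Orientations are given as a rotation vector (axis times angle).
In Python, from station import status, viewer, finish_job, ctrl gives the robot as it stands.
- The arm moves only by the shell command python3 -m jog 'ROWS' [FORCE]. ROWS is JSON, a list of rows, each a list of 7 numbers: the turn, a rotation vector about the tool's x, y, z each as a share of 5 degrees, from -1 to 1, then the shift along the tool's x, y, z each as a share of 30 mm, from -1 to 1, then the opening, from -1 (shut) to 1 (fully open). A call has 1 to 5 rows; each row shifts and turns the commanded pose from where the row before left it, along the tool's axes as they then stand; what a row does not reach is not made up. A row lasts 1/8 s, in which the tool goes at most 62.5 mm and 10.7 degrees, less where a joint would pass 70% of its speed; a pose out of reach is approached as far as the arm can. A call with a number of a shift or a turn outside -1 to 1 is refused whole. A call with a gripper value outside its range is refused whole. The fingers move at their own pace and stop on an object; FORCE is the grip in N (left out, the last holds). Time passes only in rows, so rows that do not move let the fingers close. It gives the time, the measured TCP pose, the force, the opening and the grip force at its end, in the units of the state.
- status.get_obs(): the state, without advancing time (a new reading comes with each control period).
- viewer.get_image(name): name is "side" or "top"; returns a dict with "img" (420x560x3 uint8, red, green, blue), "fovy" (degrees; the focal length in pixels is half the picture's height over the tangent of half this angle, whatever the lens; pixels are square), "cx", "cy" (the principal point, pixels), "distortion" ([k1, k2, p1, p2, k3] as OpenCV has them; the pictures are not rectified), "rvec" (rotation vector, rad) and "tvec" (3), from world to camera coordinates, as OpenCV has them. Camera axes: x right, y down, z forward; pixel columns grow to the right and rows downward; lengths in m; the calibration is good to about 2 mm. A picture is of the moment at which its call begins. There is no depth.
- finish_job(): hands the job in; it is judged then, once.
The state is a dict: "t": time; "q": joint angles; "dq": joint speeds; "effort": joint torques, N m; "tool_pos": TCP position; "tool_rot": TCP orientation; "contact_force": force on the tool from outside, world axes, zero at the start; "wrist_torque": the same for the moment, N m; "opening": finger opening in m; "grip_force": force on a finger pad.
Only numpy, scipy, OpenCV 4.12 (cv2) and the standard library are available. Lean on these libraries where they do the work, as an engineer would, in place of code of your own. Each camera call takes 0.05 s, during which the arm holds its last target. There are 200 camera calls.

### The job

Put the spring picture on display: slide the panel with the green leaf flat along the table, without lifting it, into the open side of the wooden frame until it is fully home against the frame's closed end. Then swing the brass turnbutton fully round across the frame's mouth, so that it lies across behind the panel and locks it in. Leave the orange-leaf panel and everything else on the table where they are.

Things in the scene. Friction and masses are not known exactly. Their poses are not given: they have to be found in the camera images.
- green_panel: pale wooden board 140 (x) x 100 (y) x 10 mm, flat on the table, with a raised solid green leaf in its middle: 24 mm wide (y) with flat parallel sides for |x| < 22 mm, pointed ends (68 mm long along x), top 32 mm above the table; a good grip. 0.12 to 0.26 kg. Origin: centre of the board's underside, x along its length, z up. Either end may go in first
- orange_panel: second panel of the same size and shape but with an orange leaf; to be left alone. Origin and axes as for the green panel.
- frame: wooden frame fixed flat on the table: two side rails along x, closed end at +x, open mouth at -x, table top as floor (brown film). Channel 108 mm wide (|y| < 54); rails 18 mm high, 16 wide, x = -78 to 84 mm, rounded front ends. Closed end's inner face at x = 70 mm. The panel goes in along +x. Origin: on the table, where a fully home panel's origin lies
- frame_home (a point): the frame's origin again (same axes): where the green panel's origin lies when fully home. Lips along both rails overhang the channel from |y| = 47 mm outwards, x = -66 to 84 mm, 14 to 18 mm above the table, so the panel must slide in from the mouth under them
- turnbutton (a joint): brass arm at the frame's mouth, 14 mm wide, 3 to 15 mm above the table, reaching 58 mm from its pivot. 0 = shut: arm along the frame's +y across the mouth, 4 mm behind a fully home panel. Grows anticlockwise seen from above: 1.57 = arm along the frame's -x, limit 3.0 = nearly along -y (outward). Starts 2.3 to 2.8. Light friction (1 N at the peg), stays where left
- pivot (a point): axis of the turnbutton, on the table top; at x = -81, y = -66 mm in the frame, axes as the frame's. A brass hub of 18 mm diameter, 22 mm high stands here.
- peg_top (a point): top centre of the black upright finger peg on the turnbutton's arm: 14 mm diameter, from 15 to 52 mm above the table, 50 mm from the pivot axis. It can be pinched or pushed.
- glue: white glue bottle, 44 mm diameter, 120 mm high, red cap; bystander beyond the task. Origin: centre of its underside
- pencil_mug: blue mug of coloured pencils, 76 mm diameter, about 175 mm high; bystander. Origin: centre of its underside
- scissors: orange-handled scissors lying flat, about 150 mm long, 10 mm high; bystander. Origin: at the pivot of the blades
- tape_roll: roll of clear tape lying flat, 90 mm diameter, 22 mm high, left of the frame; bystander. Origin: centre of its underside
- crayon_box: flat yellow crayon box 120 x 75 x 22 mm right of the panels; bystander. Origin: centre of its underside
There are look-alikes about, which are no part of the job. Of the things that look like the frame, the middle-sized one is meant.

How it is judged:
By the outcome, as a careful person would: the job done as asked, in the order asked, and still so for the second after the job is handed in, with the robot touching nothing.
It also fails if it takes over 61 s, if anything falls off the work surface, if the arm or the gripper's body presses on something with over 40 N, if the wrist force passes 120 N, or if a joint passes its speed limit or range.

## Working session

There is one attempt and no reset: what is moved stays moved. The work goes in short steps, Python scripts to look and compute and a shell command to move; the robot and the scene stay as the last step left them, time stands still between calls to the robot, and variables do not carry over. Pictures are saved under pics/ and viewed, at most 10 in all, crops included, and the job is handed in when it is done.

```bash
mkdir -p pics; ls; python3 - <<'E'
from station import status,viewer,ctrl
import cv2,json
for n in("top","side"):
    d=viewer.get_image(n); cv2.imwrite(f"pics/{n}0.png",d["img"][:,:,::-1])
    print({k:v for k,v in d.items() if k!="img"})
o=status.get_obs();print(o["t"],o["tool_pos"],o["tool_rot"],o["opening"],ctrl.hold_point_z)
E
```

```text
pics
{'fovy': 55.06351979377837, 'cx': 279.43290618257987, 'cy': 206.11298260251797, 'distortion': array([-0.06692327,  0.        ,  0.        ,  0.        ,  0.        ]), 'rvec': array([ 2.15486299, -2.0338418 ,  0.2436676 ]), 'tvec': array([-0.02885233,  0.51160757,  1.1770297 ])}
{'fovy': 57.559452732646385, 'cx': 281.68938305631696, 'cy': 207.8803215313326, 'distortion': array([-0.00861133,  0.        ,  0.        ,  0.        ,  0.        ]), 'rvec': array([ 2.35227429, -0.15741412,  0.08468075]), 'tvec': array([-0.50875222,  0.07806658,  1.14024866])}
0.1 [0.25274169 0.57094466 0.20806023] [-6.49923185e-01 -3.07303806e+00  2.84799284e-03] 0.08515738027124921 0.0187
```

View pics/top0.png

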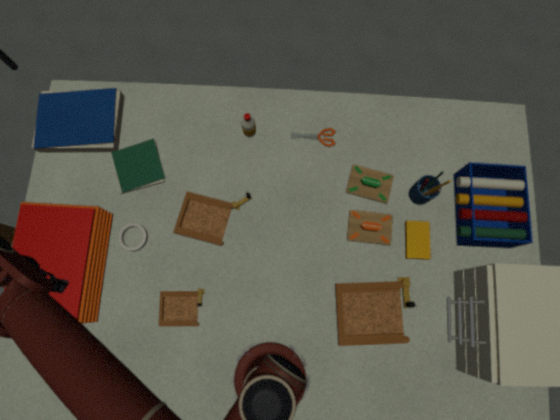

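View pics/side0.png

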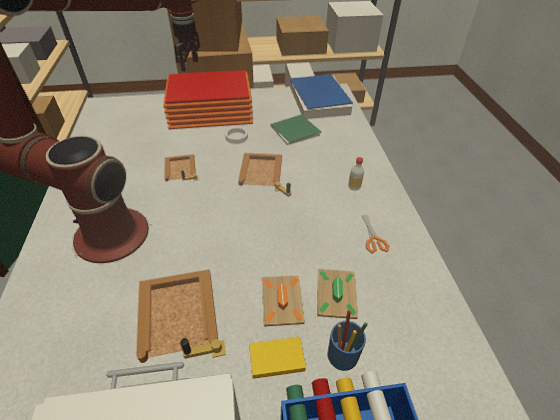

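Frame look-alikes in the top picture: the small one at (180,308), the middle one at (203,217) and the large one at (370,313). The middle one is meant, and its mouth faces image right. The green panel is at (370,183), and the orange panel at (370,227) stays put. Next I'll confirm in an enlarged crop.

```bash
cat > h.py <<'E'
import numpy as np,cv2
from station import status,viewer
def cam(n):
    d=viewer.get_image(n); f=d["img"].shape[0]/2/np.tan(np.radians(d["fovy"]/2))
    d["K"]=np.array([[f,0,d["cx"]],[0,f,d["cy"]],[0,0,1]]);d["R"]=cv2.Rodrigues(d["rvec"])[0];return d
def world(d,px,z):
    u=cv2.undistortPoints(np.array(px,float).reshape(-1,1,2),d["K"],d["distortion"])[:,0]
    r=np.c_[u,np.ones(len(u))]@d["R"]; c=-d["R"].T@d["tvec"]
    return c+r*((np.broadcast_to(z,len(u))-c[2])/r[:,2])[:,None]
def pix(d,P): return cv2.projectPoints(np.array(P,float).reshape(-1,1,3),d["rvec"],d["tvec"],d["K"],d["distortion"])[0][:,0]
def crop(d,x,y,w,h,s): return cv2.resize(d["img"][y:y+h,x:x+w,::-1],None,fx=s,fy=s,interpolation=cv2.INTER_CUBIC)
E
python3 - <<'E'
from h import *
d=cam("top")
cv2.imwrite("pics/c1.png",np.hstack([crop(d,165,170,100,85,5),crop(d,340,155,60,85,5)]))
E
```

```text
(no output)
```

View pics/c1.png

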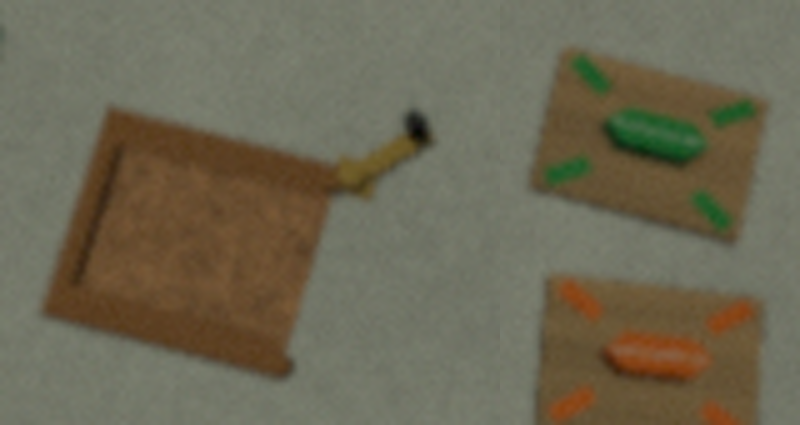

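The crop confirms it. The middle frame's outer corners are at crop (110,107), (43,315), (290,375) and about (335,165), with the pivot hub at (352,176) and the peg top at (416,122). The green panel's corners are at (62,48), (268,100), (237,242) and (32,186) in the right half.

```bash
cat >> h.py <<'E'
from scipy.optimize import least_squares
def place(p,P):
    P=np.array(P,float);c,s=np.cos(p[2]),np.sin(p[2]);return np.c_[p[0]+c*P[:,0]-s*P[:,1],p[1]+s*P[:,0]+c*P[:,1],P[:,2]]
def fit(obs,p0): # obs: list of (cam, modelpts, pixels)
    return least_squares(lambda p:np.concatenate([(pix(d,place(p,P))-np.array(q)).ravel() for d,P,q in obs]),p0)
E
python3 - <<'E'
from h import *
d=cam("top");s=cam("side")
c=lambda L,x,y,k=5:[((a+.5)/k-.5+x,(b+.5)/k-.5+y) for a,b in L]
fp=c([(110,107),(43,315),(290,372)],165,170)
fw=world(d,fp,.018);print(fw)
a=np.linalg.norm(fw[0]-fw[1]),np.linalg.norm(fw[2]-fw[1]);print(a)
F=[(.084,-.07,.018),(.084,.07,.018),(-.078,.07,.018)]
r=fit([(d,F,fp)],[.6,.2,1.3]);print("frame",r.x,r.fun.round(2))
fr=r.x
pp=c([(62,48),(268,100),(237,242),(32,186)],340,155)
G=[(.07,-.05,.01),(-.07,-.05,.01),(-.07,.05,.01),(.07,.05,.01)]
g=fit([(d,G,pp)],[.6,-.2,1.3]);print("panel",g.x,g.fun.round(2))
lf=world(d,c([(157,135)],340,155),.032);print("leaf",lf)
pv=place(fr,[(-.081,-.066,.022)]);pg=world(d,c([(416,122)],165,170),.052);hb=world(d,c([(350,174)],165,170),.02)
print(pv,hb,pg,np.linalg.norm((pg-pv)[0,:2]))
im=s["img"][:,:,::-1].copy()
im=cv2.resize(im,None,fx=4,fy=4,interpolation=cv2.INTER_CUBIC)
def dr(P,col):
    for x,y in pix(s,P): cv2.circle(im,(int(4*x+2),int(4*y+2)),3,col,-1)
FF=F+[(-.078,-.07,.018)]
dr(place(fr,FF),(0,0,255));dr(pv,(255,255,0));dr(pg,(255,0,255));dr(place(g.x,G),(255,0,0));dr(place(g.x,[(0,0,.032)]),(0,0,255))
A=im[560:840,900:1260];B=im[1040:1320,1220:1480]
cv2.imwrite("pics/s1.png",np.hstack([A,B]))
E
```

```text
[[0.55514083 0.30231304 0.018     ]
 [0.41768889 0.32965145 0.018     ]
 [0.39115214 0.17092785 0.018     ]]
(np.float64(0.14014430572732942), np.float64(0.160926632565006))
frame [0.47229437 0.23398789 1.39041526] [-0.5  -0.36  0.18 -0.25  0.31  0.57]
panel [ 0.61806627 -0.28760801  1.36455736] [ 0.03 -0.35  0.22 -0.05  0.44  0.08 -0.68  0.29]
leaf [[ 0.61695245 -0.28735219  0.032     ]]
[[0.52269179 0.14246139 0.022     ]] [[0.5194029  0.14379384 0.02      ]] [[0.54746346 0.10146362 0.052     ]] 0.04790044719055703
```

View pics/s1.png

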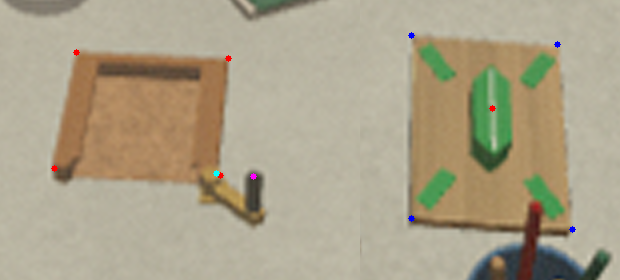

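```bash
python3 - <<'E'
from h import *
d=cam("top");s=cam("side")
c=lambda L,x,y,k:[((a+.5)/k-.5+x,(b+.5)/k-.5+y) for a,b in L]
F=[(.084,-.07,.018),(.084,.07,.018),(-.078,.07,.018),(-.081,-.066,.022)]
r=fit([(d,F,c([(110,107),(43,315),(290,372),(351,172)],165,170,5)),(s,F[:2]+F[3:],c([(228,57),(77,53),(208,173)],225,140,4))],[.47,.23,1.39])
G=[(.07,-.05,.01),(-.07,-.05,.01),(-.07,.05,.01),(.07,.05,.01)]
g=fit([(d,G,c([(62,48),(268,100),(237,242),(32,186)],340,155,5)),(s,G,c([(558,42),(570,230),(412,221),(412,38)],305-90,260,4))],[.61,-.28,1.36])
for n,q in(("frame",r),("panel",g)):print(n,q.x,q.fun.round(1))
print("pv",place(r.x,[(-.081,-.066,.022)]))
w=place(r.x,[(-.25,0,0),(-.145,0,0)]);print("staging",w)
o=status.get_obs();R=cv2.Rodrigues(o["tool_rot"])[0];print(R.round(3),o["tool_pos"])
np.save("poses.npy",[r.x,g.x])
E
```

```text
frame [0.47104728 0.23425128 1.37915421] [-0.3 -0.2 -0.1 -0.2 -0.1  1.2  0.3 -0.  -0.   0.3 -0.4 -0.3  1.2  0.2]
panel [ 0.61797536 -0.28822119  1.36612255] [ 0.2 -0.3  0.4 -0.   0.7  0.1 -0.5  0.4 -0.2  0.6  0.6 -0.1 -0.2 -0.5
 -0.2 -0.7]
pv [[0.52041083 0.14216307 0.022     ]]
staging [[ 0.42342947 -0.01117191  0.        ]
 [ 0.44342895  0.09190583  0.        ]]
[[-0.914  0.405 -0.   ]
 [ 0.405  0.914 -0.   ]
 [ 0.    -0.    -1.   ]] [0.252927   0.57135307 0.20892774]
```

Both poses fit to about 1 px, or roughly 2 mm. Next I'll turn the tool 77.8° to line up with the panel, then travel over it.

```bash
J="python3 -m jog"
$J '[[0,0,1,0,0,0,1],[0,0,1,0,0,0,1],[0,0,1,0,0,0,1],[0,0,1,0,0,0,1],[0,0,1,0,0,0,1]]' >/dev/null
$J '[[0,0,1,0,0,0,1],[0,0,1,0,0,0,1],[0,0,1,0,0,0,1],[0,0,1,0,0,0,1],[0,0,1,0,0,0,1]]' >/dev/null
$J '[[0,0,1,0,0,0,1],[0,0,1,0,0,0,1],[0,0,1,0,0,0,1],[0,0,1,0,0,0,1],[0,0,1,0,0,0,1]]' >/dev/null
$J '[[0,0,0.56,0,0,0,1],[0,0,0,-0.98,0.68,0,1],[0,0,0,-0.98,0.68,0,1],[0,0,0,-0.98,0.68,0,1],[0,0,0,-0.98,0.68,0,1]]'
$J '[[0,0,0,-0.98,0.68,0,1],[0,0,0,-0.98,0.68,0,1],[0,0,0,-0.98,0.68,0,1],[0,0,0,-0.98,0.68,0,1],[0,0,0,-0.98,0.68,0,1]]'>/dev/null
$J '[[0,0,0,-0.98,0.68,0,1],[0,0,0,-0.98,0.68,0,1],[0,0,0,-0.98,0.68,0,1],[0,0,0,-0.98,0.68,0,1],[0,0,0,-0.98,0.68,0,1]]'>/dev/null
$J '[[0,0,0,-0.98,0.68,0,1],[0,0,0,-0.98,0.68,0,1],[0,0,0,-0.98,0.68,0,1],[0,0,0,-0.98,0.68,0,1],[0,0,0,-0.98,0.68,0,1]]'>/dev/null
$J '[[0,0,0,-0.98,0.68,0,1],[0,0,0,-0.98,0.68,0,1],[0,0,0,-0.98,0.68,0,1],[0,0,0,0,0,0,1],[0,0,0,0,0,0,1]]'
cat > where.py <<'E'
from h import *
# remaining shift in tool axes (mm) and turn about tool z (deg) to a goal x y z yaw(tool x)
import sys
def go(x,y,z,yaw):
    o=status.get_obs();R=cv2.Rodrigues(o["tool_rot"])[0];p=np.array(o["tool_pos"])
    a=np.arctan2(R[1,0],R[0,0]);dy=(yaw-a+np.pi)%(2*np.pi)-np.pi
    print("t %.2f pos %s yaw %.2f tilt %s | shift mm %s turn %.2f | open %.4f grip %.1f F %s q6 %.2f"%(o["t"],p.round(4),np.degrees(a),R[:2,2].round(4),(R.T@(np.array([x,y,z])-p)*1000).round(1),-np.degrees(dy),o["opening"],o["grip_force"],np.round(o["contact_force"],1),o["q"][5]))
E
python3 -c "
from where import *
go(*np.load('poses.npy')[1][:2],.014,1.366)"
```

```text
t: 2.85
tool_pos: [0.3094, 0.4388, 0.2093]
tool_rot: [2.436, 1.984, 0.0]
contact_force: [0.1, 0.5, -1.0]
opening: 0.0852
grip_force: 0.0
t: 5.35
tool_pos: [0.5613, -0.1524, 0.209]
tool_rot: [-2.435, -1.983, 0.0]
contact_force: [0.1, 0.4, -0.1]
opening: 0.0855
grip_force: 0.0
t 5.35 pos [ 0.5613 -0.1524  0.209 ] yaw 78.31 tilt [-0.0005  0.0006] | shift mm [-121.6   83.1  194.9] turn 0.05 | open 0.0855 grip 0.0 F [ 0.1  0.4 -0.1] q6 -0.19
```

```bash
J="python3 -m jog"
$J '[[0,0,0,-1,0.69,0,1],[0,0,0,-1,0.69,0,1],[0,0,0,-1,0.69,0,1],[0,0,0,-1,0.69,0,1],[0,0,0,0,0,1,1]]' >/dev/null
$J '[[0,0,0,0,0,1,1],[0,0,0,0,0,1,1],[0,0,0,0,0,1,1],[0,0,0,0,0,0,1],[0,0,0,0,0,0,1]]' >/dev/null
python3 -c "
from where import *
go(*np.load('poses.npy')[1][:2],.014,1.366)
d=cam('top');s=cam('side');cv2.imwrite('pics/g1.png',np.hstack([crop(d,330,130,80,100,4),crop(s,290,240,90,100,4)]))"
```

```text
t 6.60 pos [ 0.6191 -0.2867  0.0908] yaw 78.37 tilt [ 0.0016 -0.0009] | shift mm [-1.6 -0.9 76.8] turn 0.10 | open 0.0855 grip 0.0 F [ 0.5 -0.5  0.7] q6 -0.34
```

View pics/g1.png

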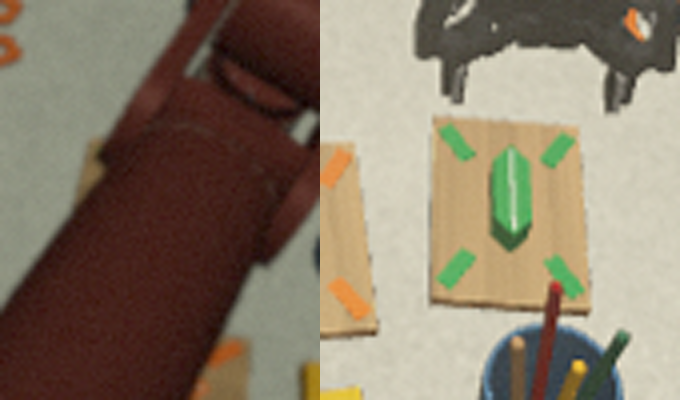

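The side view shows the fingers at (454,85) and (615,95), straddling the leaf at (512,190), so I descend and grip.

```bash
J="python3 -m jog"
$J '[[0,0,0,-0.05,-0.03,0.9,1],[0,0,0,0,0,0.9,1],[0,0,0,0,0,0.5,1],[0,0,0,0,0,0.27,1],[0,0,0,0,0,0,1]]'  >/dev/null
python3 -c "
from where import *
go(*np.load('poses.npy')[1][:2],.0135,1.366)"
$J '[[0,0,0,0,0,0,-1],[0,0,0,0,0,0,-1],[0,0,0,0,0,0,-1],[0,0,0,0,0,0,-1],[0,0,0,0,0,0,-1]]' 40 >/dev/null
$J '[[0,0,0,0,0,0,-1],[0,0,0,0,0,0,-1],[0,0,0,0,0,0,-1],[0,0,0,0,0,0,-1],[0,0,0,0,0,0,-1]]' 40
python3 -c "
from where import *
f=np.load('poses.npy')[0];q=place(f,[(-.22,0,0)])[0]
go(q[0],q[1],.0135,f[2])"
```

```text
t 7.33 pos [ 0.6174 -0.2885  0.0124] yaw 78.32 tilt [ 0.0002 -0.0001] | shift mm [ 0.4  0.5 -1.1] turn 0.06 | open 0.0856 grip 0.0 F [-0.1  0.   0.6] q6 -0.34
t: 8.57
tool_pos: [0.6172, -0.2883, 0.0121]
tool_rot: [2.436, 1.984, 0.0]
contact_force: [-0.5, -0.1, -0.1]
opening: -0.0002
grip_force: 0.0
t 8.57 pos [ 0.6172 -0.2883  0.0121] yaw 78.32 tilt [ 0. -0.] | shift mm [ 262.2 -246.2   -1.4] turn -0.70 | open -0.0002 grip 0.0 F [-0.5 -0.1 -0.1] q6 -0.34
```

The fingers closed to zero, so they missed the leaf. I'll look before doing anything else.

```bash
python3 -c "
from where import *
s=cam('side');o=status.get_obs()
print(pix(s,[o['tool_pos'],np.load('poses.npy')[1].tolist()[:2]+[.032]]))
cv2.imwrite('pics/g2.png',crop(s,260,200,140,140,4))"
```

```text
[[336.36047542 291.1397248 ]
 [337.53664174 286.7819173 ]]
```

View pics/g2.png

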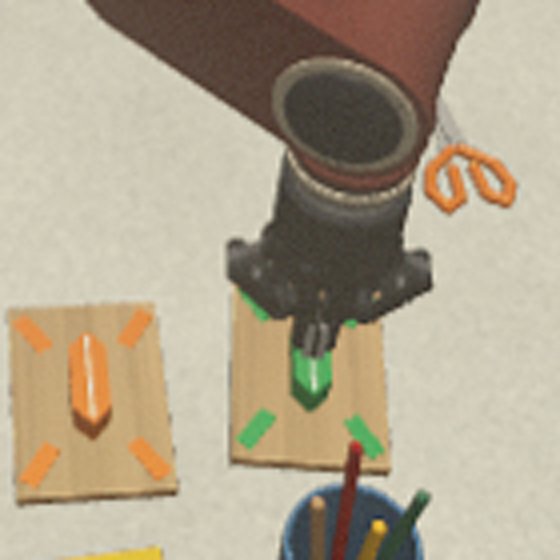

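```bash
python3 -c "
from where import *
s=cam('side');R=cv2.Rodrigues(status.get_obs()['tool_rot'])[0]
for z in(.0908,.1038,.12,.13):print(z,pix(s,[np.array([.6191,-.2867,z])+R[:,1]*k*.0425 for k in(-1,1)]).ravel())
for z in(.012,.022,.032,.042):print(z,pix(s,[(.6172,-.2883,z)]))
"
```

```text
0.0908 [323.3837593  271.79135146 357.93938363 273.89221519]
0.1038 [323.86950589 268.66317883 358.76781545 270.77534052]
0.12 [324.48830603 264.6775811  359.82321897 266.80388397]
0.13 [324.87797399 262.1674612  360.48785222 264.30252468]
0.012 [[336.35233752 291.13867445]]
0.022 [[336.79817705 289.00540126]]
0.032 [[337.250414   286.84131939]]
0.042 [[337.70918628 284.64576043]]
```

The picture suggests the shut tips sit just above the leaf, higher than the reading says. I'll feel gently downward.

```bash
J="python3 -m jog"
for i in 1 2 3; do $J '[[0,0,0,0,0,0.05,-1],[0,0,0,0,0,0,-1]]' 20 | grep -E "tool_pos|contact|opening"; done
```

```text
tool_pos: [0.617, -0.2883, 0.0103]
contact_force: [-0.8, 0.5, 0.3]
opening: -0.0002
tool_pos: [0.6173, -0.2885, 0.01]
contact_force: [-2.9, 0.8, 6.3]
opening: 0.0002
tool_pos: [0.6173, -0.2884, 0.0099]
contact_force: [-5.6, 3.0, 11.7]
opening: 0.0003
```

```bash
J="python3 -m jog"
$J '[[0,0,0,0,0,-0.5,-1],[0,0,0,0,0,-0.8,-1],[0,0,0,0,1,0,-1],[0,0,0,0,0,0.7,-1],[0,0,0,0,0,0.43,-1]]' | grep -E "tool_pos|contact|t:"
for i in 1 2 3; do $J '[[0,0,0,0,0,0.07,-1],[0,0,0,0,0,0,-1]]' | grep -E "tool_pos|contact"; done
python3 -c "
from where import *
s=cam('side');print(pix(s,[status.get_obs()['tool_pos']]))
cv2.imwrite('pics/g3.png',crop(s,290,230,100,100,5))"
```

```text
t: 10.05
tool_pos: [0.6452, -0.2938, 0.0107]
tool_rot: [-2.434, -1.982, 0.002]
contact_force: [0.3, 0.5, -0.4]
tool_pos: [0.6457, -0.2941, 0.0098]
contact_force: [0.5, -0.1, -0.9]
tool_pos: [0.6467, -0.2946, 0.0089]
contact_force: [-0.0, 0.3, 0.1]
tool_pos: [0.6464, -0.2944, 0.0062]
contact_force: [-0.9, 0.1, -0.2]
[[347.56502501 293.06104503]]
```

View pics/g3.png

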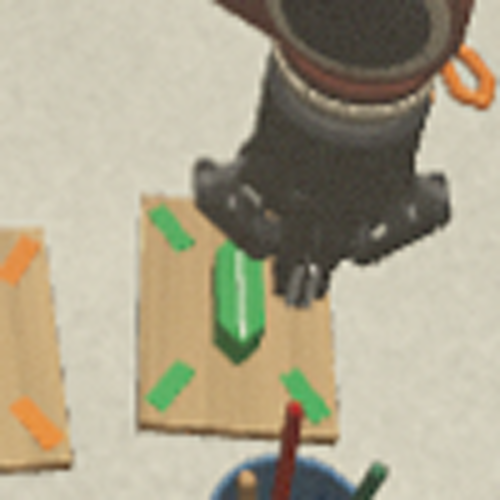

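There is no contact even at a reading of 6 mm, so the reported z runs well low. I'll keep feeling for the board to size the offset.

```bash
J="python3 -m jog"
$J '[[0,0,0,0,0,0.2,-1],[0,0,0,0,0,0,-1]]' | grep -E "tool_pos|contact"
$J '[[0,0,0,0,0,0.17,-1],[0,0,0,0,0,0,-1]]' | grep -E "tool_pos|contact"
for i in 1 2 3 4 5 ; do $J '[[0,0,0,0,0,0.06,-1],[0,0,0,0,0,0,-1]]' | grep -E "tool_pos|contact"; done
```

```text
tool_pos: [0.646, -0.2941, -0.0006]
contact_force: [0.4, 0.6, -0.4]
tool_pos: [0.6461, -0.2942, -0.0055]
contact_force: [0.4, 0.4, 0.4]
tool_pos: [0.6465, -0.2944, -0.0066]
contact_force: [0.6, 0.8, 0.5]
tool_pos: [0.6464, -0.2944, -0.0084]
contact_force: [-0.4, 0.3, 0.0]
tool_pos: [0.6464, -0.2943, -0.0103]
contact_force: [0.3, -0.5, -0.4]
tool_pos: [0.6466, -0.2944, -0.0119]
contact_force: [0.2, -0.4, 0.3]
tool_pos: [0.6467, -0.2945, -0.0121]
contact_force: [-3.6, 2.3, 8.4]
```

The board (z = 10 mm) is felt at a reading of -11.9 mm, and the leaf top (32 mm) at +10.1 mm. True z is therefore the reading plus 22 mm. I'll redo the grasp at a reading of about -8.5 mm.

```bash
J="python3 -m jog"
$J '[[0,0,0,0,0,-0.8,-1],[0,0,0,0,0,-0.9,1],[0,0,0,0.1,-1,0,1],[0,0,0,0,-0.05,0,1],[0,0,0,0,0,0,1]]' >/dev/null
$J '[[0,0,0,0,0,0,1],[0,0,0,0,0,0,1],[0,0,0,0,0,0.8,1],[0,0,0,0,0,0.8,1],[0,0,0,0,0,0,1]]' | grep -E "t:|tool_pos|contact|opening"
python3 -c "
from where import *
go(*np.load('poses.npy')[1][:2],-.0085,1.366)"
```

```text
t: 13.85
tool_pos: [0.6131, -0.2832, -0.0159]
tool_rot: [-2.43, -1.979, 0.005]
contact_force: [-0.5, -0.1, -0.7]
opening: 0.0854
t 13.85 pos [ 0.6131 -0.2832 -0.0159] yaw 78.32 tilt [-0.0073  0.0043] | shift mm [-3.9  5.7 -7.4] turn 0.05 | open 0.0854 grip 0.0 F [-0.5 -0.1 -0.7] q6 -0.34
```

```bash
J="python3 -m jog"
$J '[[0,0,0,-0.05,0.1,-0.25,1],[0,0,0,0,0,0,1],[0,0,0,0,0,0,1]]' | grep -E "t:|tool_pos|contact|opening"
$J '[[0,0,0,0,0,0,-1],[0,0,0,0,0,0,-1],[0,0,0,0,0,0,-1],[0,0,0,0,0,0,-1],[0,0,0,0,0,0,-1]]' 40 >/dev/null
$J '[[0,0,0,0,0,0,-1],[0,0,0,0,0,0,-1],[0,0,0,0,0,0,-1]]' 40| grep -E "t:|tool_pos|contact|opening|grip"
python3 -c "
from where import *
f=np.load('poses.npy')[0];q=place(f,[(-.22,0,0)])[0]
go(q[0],q[1],-.0085,f[2])"
```

```text
t: 14.22
tool_pos: [0.6198, -0.2878, -0.0017]
tool_rot: [2.434, 1.982, 0.001]
contact_force: [0.7, 0.7, -0.1]
opening: 0.0855
t: 15.22
tool_pos: [0.6191, -0.2873, -0.0031]
tool_rot: [2.436, 1.984, 0.0]
contact_force: [0.9, -0.7, 0.7]
opening: 0.0232
grip_force: 39.9
t 15.22 pos [ 0.6191 -0.2873 -0.0031] yaw 78.32 tilt [ 0.0002 -0.0001] | shift mm [ 260.8 -247.8    5.3] turn -0.70 | open 0.0232 grip 39.9 F [ 0.9 -0.7  0.7] q6 -0.34
```

Gripped at 23 mm and 40 N. Now I'll slide the panel along the table towards the mouth, watching the force.

```bash
J="python3 -m jog"
$J '[[0,0,0,0,0,0,-1],[0,0,0,0.5,0,0,-1],[0,0,0,0.7,0,0,-1],[0,0,0,0.8,0,0,-1],[0,0,0,0,0,0,-1]]' 60 | grep -E "t:|tool_pos|contact|opening|grip"
$J '[[0,0,0,0.8,0,0,-1],[0,0,0,0.8,0,0,-1],[0,0,0,0.8,0,0,-1],[0,0,0,0.8,0,0,-1],[0,0,0,0.8,0,0,-1]]' | grep -E "t:|tool_pos|contact|opening|grip"
python3 -c "
from where import *
f=np.load('poses.npy')[0];q=place(f,[(-.22,0,0)])[0]
go(q[0],q[1],-.0031,f[2])"
```

```text
t: 15.85
tool_pos: [0.6318, -0.2249, -0.003]
tool_rot: [-2.432, -1.986, -0.003]
contact_force: [0.9, 3.0, 3.0]
opening: 0.0225
grip_force: 59.3
t: 16.48
tool_pos: [0.6558, -0.1093, -0.003]
tool_rot: [2.435, 1.984, -0.0]
contact_force: [-0.4, -3.5, 4.4]
opening: 0.0223
grip_force: 59.4
t 16.48 pos [ 0.6558 -0.1093 -0.003 ] yaw 78.34 tilt [ 0.0002 -0.0003] | shift mm [  79.1 -247.8    0. ] turn -0.68 | open 0.0223 grip 59.4 F [-0.4 -3.5  4.4] q6 -0.07
```

```bash
J="python3 -m jog"
$J '[[0,0,0,0.29,-0.92,0,-1],[0,0,0,0.29,-0.92,0,-1],[0,0,0,0.29,-0.92,0,-1],[0,0,0,0.29,-0.92,0,-1],[0,0,0,0.29,-0.92,0,-1]]' | grep -E "t:|tool_pos|contact|grip"
$J '[[0,0,-0.07,0.29,-0.92,0,-1],[0,0,-0.07,0.29,-0.92,0,-1],[0,0,0,0.29,-0.92,0,-1],[0,0,0,0.29,-0.8,0,-1],[0,0,0,0,0,0,-1]]' | grep -E "t:|tool_pos|contact|opening|grip"
python3 -c "
from where import *
f=np.load('poses.npy')[0];q=place(f,[(-.22,0,0)])[0]
go(q[0],q[1],-.0031,f[2])
d=cam('top');cv2.imwrite('pics/p1.png',crop(d,165,160,160,110,5))
s=cam('side');cv2.imwrite('pics/p2.png',crop(s,220,135,110,110,5))
cv2.imwrite('pics/p12.png',np.vstack([crop(d,165,160,160,95,3)[:, :480],crop(s,215,140,120,78,4)]))"
```

```text
t: 17.1
tool_pos: [0.5291, -0.0387, -0.003]
tool_rot: [2.435, 1.984, 0.003]
contact_force: [2.1, -2.5, 2.7]
grip_force: 59.6
t: 17.73
tool_pos: [0.4294, 0.017, -0.0031]
tool_rot: [-2.42, -1.998, 0.0]
contact_force: [-5.2, 3.3, 9.8]
opening: 0.0223
grip_force: 60.3
t 17.73 pos [ 0.4294  0.017  -0.0031] yaw 79.07 tilt [-0.0022  0.0026] | shift mm [ 1.2 -0.5  0. ] turn 0.05 | open 0.0223 grip 60.3 F [-5.2  3.3  9.8] q6 0.05
```

View pics/p12.png

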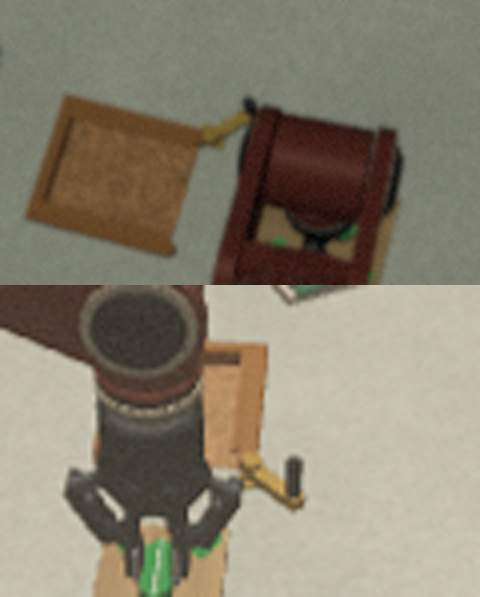

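Top half: the held panel lies right of the mouth, with the rail end at (172,250), the hub at (212,135) and the peg at (250,105). Side half: the panel edges are at (230,540) and (105,540) and the leaf is between the pads. Next I'll check the lateral alignment in the frame's axes.

```bash
python3 - <<'E'
from h import *
f=np.load('poses.npy')[0]
s=cam('side');d=cam('top')
def inf(W):
    c,n=np.cos(f[2]),np.sin(f[2]);q=W[:,:2]-f[:2];return (np.c_[c*q[:,0]+n*q[:,1],-n*q[:,0]+c*q[:,1]]*1000).round(1)
g=s["img"].astype(int)
for r in(206,210,214,218,222,228,234):
    m=(g[r,:,0]-g[r,:,2])
    xs=np.where(m[225:290]>40)[0]+225   # wood / not table
    if len(xs): print(r,xs[0],xs[-1],inf(world(s,[(xs[0]-.5,r),(xs[-1]+.5,r)],.010)).tolist(), inf(world(s,[(xs[0]-.5,r)],0)).tolist())
print(inf(world(d,[(165+392/3,160+281/3),(165+398/3,160+205/3)],.01)))
E
```

```text
206 240 271 [[-186.2, 50.0], [-179.4, -51.7]] [[-176.2, 52.0]]
210 239 270 [[-204.2, 50.8], [-197.5, -49.8]] [[-194.4, 52.8]]
214 239 270 [[-221.6, 48.5], [-215.0, -51.1]] [[-212.0, 50.4]]
218 238 270 [[-238.9, 49.3], [-232.2, -52.3]] [[-229.5, 51.3]]
222 237 269 [[-255.8, 50.1], [-249.2, -50.5]] [[-246.6, 52.1]]
228 236 268 [[-280.5, 49.8], [-274.0, -49.3]] [[-271.6, 51.7]]
[[-305.1   38.3]
 [-292.2  -41.1]]
```

The panel is centred to about 1 mm and parallel, so I'll slide it in.

```bash
J="python3 -m jog"
$J '[[0,0,0,0.6,0,0,-1],[0,0,0,0.6,0,0,-1],[0,0,0,0.6,0,0,-1],[0,0,0,0.4,0,0,-1],[0,0,0,0.4,0,0,-1]]' | grep -E "t:|tool_pos|contact|grip"
$J '[[0,0,0,0.4,0,0,-1],[0,0,0,0.4,0,0,-1],[0,0,0,0.4,0,0,-1],[0,0,0,0.4,0,0,-1],[0,0,0,0,0,0,-1]]' | grep -E "t:|tool_pos|contact|opening|grip"
python3 -c "
from where import *
f=np.load('poses.npy')[0]
go(f[0],f[1],-.0031,f[2])"
```

```text
t: 18.55
tool_pos: [0.4459, 0.0918, -0.0031]
tool_rot: [2.423, 1.999, -0.001]
contact_force: [-1.2, -4.3, 4.4]
grip_force: 59.8
t: 19.18
tool_pos: [0.4552, 0.1401, -0.003]
tool_rot: [-2.422, -1.998, -0.003]
contact_force: [0.7, 2.6, 3.6]
opening: 0.0222
grip_force: 59.6
t 19.18 pos [ 0.4552  0.1401 -0.003 ] yaw 79.04 tilt [0.0004 0.0026] | shift mm [95.5 -2.4  0.3] turn 0.02 | open 0.0222 grip 59.6 F [0.7 2.6 3.6] q6 0.33
```

```bash
J="python3 -m jog"
$J '[[0,0,0,0.5,-0.05,0,-1],[0,0,0,0.5,0,0,-1],[0,0,0,0.5,0,0,-1],[0,0,0,0.5,0,0,-1],[0,0,0,0.4,0,0,-1]]' | grep -E "t:|tool_pos|contact|grip"
for i in 1 2 3 4 5 6; do $J '[[0,0,0,0.1,0,0,-1],[0,0,0,0,0,0,-1]]' | grep -E "tool_pos|contact"; done
python3 -c "
from where import *
f=np.load('poses.npy')[0]
go(f[0],f[1],-.0031,f[2])"
```

```text
t: 19.8
tool_pos: [0.4672, 0.2089, -0.003]
tool_rot: [2.423, 1.998, -0.003]
contact_force: [0.0, -4.9, 6.5]
grip_force: 60.0
tool_pos: [0.4678, 0.2121, -0.003]
contact_force: [-0.2, -2.4, 5.0]
tool_pos: [0.4683, 0.2146, -0.003]
contact_force: [-0.6, -2.6, 6.6]
tool_pos: [0.4689, 0.2175, -0.003]
contact_force: [-0.3, -2.7, 5.7]
tool_pos: [0.4695, 0.2204, -0.003]
contact_force: [-0.7, -1.8, 6.3]
tool_pos: [0.47, 0.2234, -0.0031]
contact_force: [-0.7, -4.2, 5.1]
tool_pos: [0.4706, 0.2263, -0.003]
contact_force: [-0.5, -3.5, 6.0]
t 21.30 pos [ 0.4706  0.2263 -0.003 ] yaw 79.01 tilt [-0.0005 -0.0011] | shift mm [ 7.9 -1.1  0. ] turn -0.01 | open 0.0230 grip 59.9 F [-0.5 -3.5  6. ] q6 0.50
```

```bash
J="python3 -m jog"
for i in 1 2 3 4 5 6 7 8 9; do o=$($J '[[0,0,0,0.07,0,0,-1],[0,0,0,0,0,0,-1]]' | grep -E "tool_pos|contact"); echo "$o"; python3 -c "
import sys
from station import status
sys.exit(0 if status.get_obs()['contact_force'][1]>-13 else 1)" || break; done
```

```text
tool_pos: [0.471, 0.2283, -0.003]
contact_force: [-0.5, -4.5, 5.8]
tool_pos: [0.4714, 0.2303, -0.003]
contact_force: [-0.1, -3.6, 6.8]
tool_pos: [0.4718, 0.2323, -0.0031]
contact_force: [-0.6, -4.2, 6.6]
tool_pos: [0.4722, 0.2344, -0.0031]
contact_force: [0.7, -3.1, 6.6]
tool_pos: [0.4725, 0.2363, -0.0031]
contact_force: [-0.2, -5.1, 7.6]
tool_pos: [0.4725, 0.2363, -0.003]
contact_force: [-2.7, -13.4, 11.3]
```

```bash
J="python3 -m jog"
$J '[[0,0,0,0.06,0,0,-1],[0,0,0,0,0,0,-1]]' | grep -E "tool_pos|contact"
$J '[[0,0,0,-0.13,0,0,-1],[0,0,0,0,0,0,-1],[0,0,0,0,0,0,0.2],[0,0,0,0,0,0,0.2],[0,0,0,0,0,0,0.2]]' | grep -E "t:|tool_pos|contact|opening|grip"
$J '[[0,0,0,0,0,-0.8,0.2],[0,0,0,0,0,-1,0.2],[0,0,0,0,0,-1,0.2],[0,0,0,0,0,-1,-1],[0,0,0,0,0,0,-1]]' | grep -E "t:|tool_pos|contact|opening|grip"
```

```text
tool_pos: [0.4725, 0.2362, -0.003]
contact_force: [-4.4, -19.1, 14.2]
t: 23.68
tool_pos: [0.4722, 0.2373, -0.0038]
tool_rot: [-2.423, -1.998, 0.001]
contact_force: [0.2, 0.7, -0.7]
opening: 0.0516
grip_force: 0.0
t: 24.3
tool_pos: [0.4747, 0.2381, 0.1137]
tool_rot: [2.422, 1.998, 0.009]
contact_force: [0.1, -0.4, 0.8]
opening: 0.015
grip_force: 0.0
```

The panel is home: it stopped hard at 19 N of push. It is released. Next I'll pinch the turnbutton's peg at about (0.547, 0.101).

```bash
J="python3 -m jog"
$J '[[0,0,0,-0.8,0.65,0,0.2],[0,0,0,-0.8,0.65,0,0.2],[0,0,0,-0.8,0.65,0,0.2],[0,0,0,-0.8,0.65,0,0.2],[0,0,0,-0.8,0.65,0,0.2]]' >/dev/null
$J '[[0,0,0,0,0,0.6,0.2],[0,0,0,0,0,0,0.2],[0,0,0,0,0,0,0.2]]' | grep -E "t:|tool_pos|contact|opening|grip"
python3 -c "
from where import *
f=np.load('poses.npy')[0]
go(.547,.101,.006,f[2])
d=cam('top');s=cam('side');cv2.imwrite('pics/k1.png',np.hstack([crop(d,160,165,100,100,4),crop(s,240,120,90,100,4)]))"
```

```text
t: 25.3
tool_pos: [0.5445, 0.1017, 0.0917]
tool_rot: [-2.422, -1.999, 0.002]
contact_force: [-0.7, 0.0, 0.8]
opening: 0.0515
grip_force: 0.0
t 25.30 pos [0.5445 0.1017 0.0917] yaw 79.08 tilt [-0.0021  0.0001] | shift mm [-0.2  2.7 85.7] turn 0.06 | open 0.0515 grip 0.0 F [-0.7  0.   0.8] q6 0.24
```

View pics/k1.png

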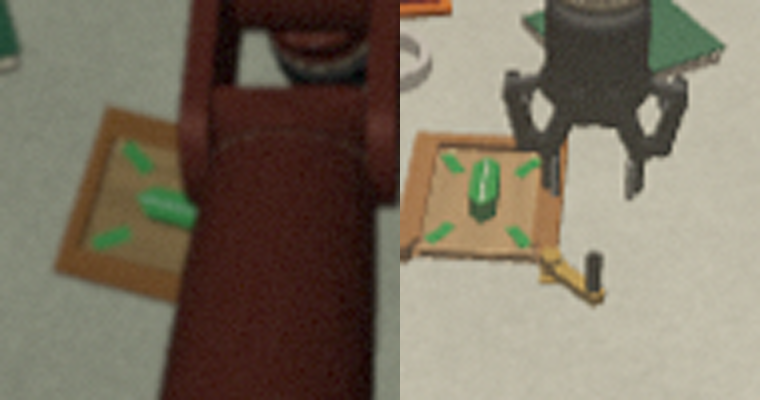

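The picture shows the panel fully in the frame and the fingers at (552,195) and (634,195), centred over the peg at (594,255). Down and pinch.

```bash
J="python3 -m jog"
$J '[[0,0,0,0,0.08,0.9,0.2],[0,0,0,0,0,0.9,0.2],[0,0,0,0,0,0.6,0.2],[0,0,0,0,0,0.4,0.2],[0,0,0,0,0,0,0.2]]' | grep -E "t:|tool_pos|contact|opening|grip"
$J '[[0,0,0,0,0,0,-1],[0,0,0,0,0,0,-1],[0,0,0,0,0,0,-1],[0,0,0,0,0,0,-1],[0,0,0,0,0,0,-1]]' 20 | grep -E "t:|tool_pos|contact|opening|grip"
python3 -c "
from where import *
f=np.load('poses.npy')[0]
go(.547,.101,.006,f[2])
pv=np.array([.5204,.1422]);o=status.get_obs();q=np.array(o['tool_pos'])[:2]-pv
print(np.linalg.norm(q),(np.degrees(np.arctan2(q[1],q[0])-f[2])-90)%360)"
```

```text
t: 26.02
tool_pos: [0.5475, 0.1005, 0.0082]
tool_rot: [-2.423, -1.998, 0.002]
contact_force: [-1.5, 0.0, -0.5]
opening: 0.0512
grip_force: 0.0
t: 26.65
tool_pos: [0.5486, 0.1007, 0.0099]
tool_rot: [2.423, 1.999, 0.002]
contact_force: [-3.5, 1.4, 5.9]
opening: 0.0128
grip_force: 20.2
t 26.65 pos [0.5486 0.1007 0.0099] yaw 79.02 tilt [0.0012 0.0004] | shift mm [ 0.  -1.6  3.9] turn 0.00 | open 0.0128 grip 20.2 F [-3.5  1.4  5.9] q6 0.24
0.05020206742758636 135.1653020252205
```

Pinched, with opening 12.8 mm at radius 50.2 mm and θ = 135°. Now I'll follow the arc clockwise.

```bash
J="python3 -m jog"
$J '[[0,0,0,0,0,-0.08,-1],[0,0,0,-0.27,-0.35,0,-1],[0,0,0,0,0,0,-1],[0,0,0,-0.17,-0.4,0,-1],[0,0,0,0,0,0,-1]]' | grep -E "t:|tool_pos|contact|opening|grip"
cat > th.py <<'E'
from h import *
f=np.load('poses.npy')[0];pv=np.array([.5204,.1422]);o=status.get_obs();q=np.array(o['tool_pos'])[:2]-pv
print("r",np.linalg.norm(q).round(4),"theta",((np.degrees(np.arctan2(q[1],q[0])-f[2])-90+90)%360-90).round(1),"F",np.round(o["contact_force"],1))
E
python3 th.py
$J '[[0,0,0,-0.06,-0.43,0,-1],[0,0,0,0,0,0,-1],[0,0,0,0.06,-0.43,0,-1],[0,0,0,0,0,0,-1],[0,0,0,0,0,0,-1]]' | grep -E "t:|tool_pos|opening|grip"
python3 th.py
```

```text
t: 27.28
tool_pos: [0.5229, 0.0884, 0.0104]
tool_rot: [2.42, 1.996, -0.007]
contact_force: [0.5, -10.6, -3.6]
opening: 0.013
grip_force: 20.6
r 0.0539 theta 103.6 F [  0.5 -10.6  -3.6]
t: 27.9
tool_pos: [0.497, 0.0956, 0.0106]
tool_rot: [-2.423, -1.999, 0.005]
opening: 0.0131
grip_force: 20.6
r 0.0522 theta 74.4 F [-2.9 -5.7 -1. ]
```

```bash
J="python3 -m jog"
$J '[[0,0,0,0.2,-0.4,0,-1],[0,0,0,0,0,0,-1],[0,0,0,0.27,-0.35,0,-1],[0,0,0,0,0,0,-1],[0,0,0,0,0,0,-1]]' | grep -E "t:|tool_pos|opening|grip"
python3 th.py
$J '[[0,0,0,0.35,-0.26,0,-1],[0,0,0,0,0,0,-1],[0,0,0,0.4,-0.17,0,-1],[0,0,0,0,0,0,-1],[0,0,0,0,0,0,-1]]' | grep -E "t:|tool_pos|opening|grip"
python3 th.py
$J '[[0,0,0,0.3,-0.04,0,-1],[0,0,0,0,0,0,-1],[0,0,0,0.1,0,0,-1],[0,0,0,0,0,0,-1]]' | grep -E "t:|tool_pos|opening|grip"
python3 th.py
```

```text
t: 28.52
tool_pos: [0.4783, 0.1154, 0.0107]
tool_rot: [-2.422, -1.998, -0.0]
opening: 0.013
grip_force: 20.1
r 0.0499 theta 43.5 F [-0.   1.2 -6.3]
t: 29.15
tool_pos: [0.4703, 0.1399, 0.0111]
tool_rot: [-2.423, -1.999, -0.001]
opening: 0.0126
grip_force: 19.6
r 0.0502 theta 13.6 F [ 2.5  0.4 -9.6]
t: 29.65
tool_pos: [0.4703, 0.1515, 0.011]
tool_rot: [-2.422, -1.998, 0.003]
opening: 0.013
grip_force: 20.2
r 0.0509 theta 0.4 F [-6.  -1.8 -3.6]
```

```bash
J="python3 -m jog"
for i in 1 2 3; do $J '[[0,0,0,0.07,0,0,-1],[0,0,0,0,0,0,-1]]' | grep -E "tool_pos"; python3 th.py; done
```

```text
tool_pos: [0.4706, 0.1535, 0.011]
r 0.0511 theta -1.8 F [-5.6 -1.7 -1.5]
tool_pos: [0.4709, 0.1557, 0.011]
r 0.0513 theta -4.3 F [-6.2 -2.5 -1.8]
tool_pos: [0.4712, 0.1577, 0.0109]
r 0.0516 theta -6.5 F [-6.2 -2.1 -0.6]
```

```bash
J="python3 -m jog"
for i in 1 2 ; do $J '[[0,0,0,0.07,0,0,-1],[0,0,0,0,0,0,-1]]' | grep -E "tool_pos"; python3 th.py; done
python3 -c "
from h import *
s=cam('side');cv2.imwrite('pics/k2.png',crop(s,215,120,110,95,7))"
```

```text
tool_pos: [0.4713, 0.1584, 0.0109]
r 0.0517 theta -7.3 F [-7.8 -6.  -0.6]
tool_pos: [0.4713, 0.1588, 0.0108]
r 0.0518 theta -7.7 F [ -8.6 -12.6   1.6]
```

View pics/k2.png

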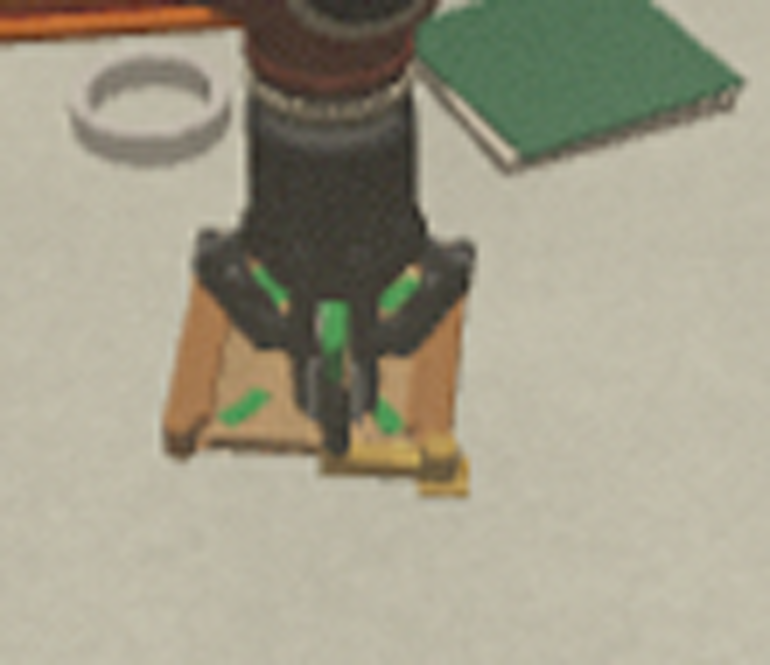

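The brass arm, from (320,462) to (440,455), now lies across the mouth behind the panel. The force rose to 14 N at the stop. I'll release, rise and check numerically.

```bash
J="python3 -m jog"
$J '[[0,0,0,0,0,0,0],[0,0,0,0,0,0,0],[0,0,0,0,0,0,0],[0,0,0,0,0,0,0]]' | grep -E "t:|tool_pos|contact|opening"
$J '[[0,0,0,0,0,-0.7,0],[0,0,0,0,0,-1,0],[0,0,0,0,0,-1,0],[0,0,0,0,0,-1,0],[0,0,0,-1,0,-1,0]]' >/dev/null
$J '[[0,0,0,-1,0,-1,0],[0,0,0,-1,0,0,0],[0,0,0,-1,0,0,0],[0,0,0,-1,0,0,0],[0,0,0,-1,0,0,0]]' >/dev/null
$J '[[0,0,0,-1,0,0,0],[0,0,0,-1,0,0,0],[0,0,0,-1,0,0,0],[0,0,0,-1,0,0,0],[0,0,0,0,0,0,0]]' | grep -E "t:|tool_pos"
python3 - <<'E'
from h import *
f=np.load('poses.npy')[0];s=cam('side');d=cam('top')
def inf(W):
    c,n=np.cos(f[2]),np.sin(f[2]);q=W[:,:2]-f[:2];return np.c_[c*q[:,0]+n*q[:,1],-n*q[:,0]+c*q[:,1]]*1000
for nm,c in(("side",s),("top",d)):
    u,v=pix(c,place(f,[(-.081,-.016,.052)]))[0].astype(int)
    g=c["img"][v-15:v+16,u-15:u+16].astype(int); ys,xs=np.where(g.max(2)<60)
    print(nm,"peg px",xs.mean()+u-15,ys.mean()+v-15,len(xs),"mid-peg in frame",inf(world(c,[(xs.mean()+u-15,ys.mean()+v-15)],.036)).round(1))
    hsv=cv2.cvtColor(c["img"],cv2.COLOR_RGB2HSV)
    x0,y0=pix(c,place(f,[(0,0,.032)]))[0].astype(int)
    m=cv2.inRange(hsv[y0-25:y0+25,x0-25:x0+25],(45,100,50),(75,255,255));n,l,st,ce=cv2.connectedComponentsWithStats(m)
    k=1+st[1:,4].argmax();print("leaf in frame",inf(world(c,[(ce[k][0]+x0-25,ce[k][1]+y0-25)],.024)).round(1),st[k,4])
E
```

```text
t: 31.45
tool_pos: [0.474, 0.1619, 0.0117]
tool_rot: [2.423, 1.999, 0.002]
contact_force: [-0.0, 0.2, -0.2]
opening: 0.0424
t: 33.33
tool_pos: [0.4161, -0.134, 0.1823]
tool_rot: [2.427, 1.995, 0.0]
side peg px 260.27272727272725 163.27272727272728 11 mid-peg in frame [[2.8 0.4]]
leaf in frame [[ 30.8 -36.8]] 14
top peg px 230.0 218.5 18 mid-peg in frame [[-80.6 -14.3]]
leaf in frame [[ 1.  -1.1]] 114
```

```bash
python3 -c "
from station import finish_job
print(finish_job())"
```

```text
the job is handed in; nothing more can be done
None
```

The green-leaf panel is fully home in the middle-sized frame, the turnbutton is swung across the mouth to its stop behind it, and the job was handed in at about 33 s of the 61 s allowed; no verdict came back.

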